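Snap-test the blue coolant coupler

ROBOT

A 7-joint arm with a two-finger parallel gripper is mounted at the origin on the work surface. World frame = base frame: x ahead of the robot, y to its left, z up, the work surface at z = 0. Lengths are in m, angles in rad, forces in N, time in s.
With the tool pointing down it reaches from about 0.425 to 0.875 m from the base axis. Payload 4.7 kg.
Tool frame: the origin (TCP) lies on the centre line of the jaws, within the pads' length; the fingertips stand ahead of it and the grasp point (between the pads) lies 8 mm behind it (ctrl.finger_overhang is the x of the fingertips in the tool frame, in m); x points along the fingers, z is the direction in which the jaws open and shut, and the axes are right-handed (so a half turn about x gives the same grasp; the last joint's range is limited). The gripper opens to 87 mm and grips with 3 to 60 N. Pads are 19 mm wide; open, the fingers measure 117 mm over their backs; the gripper's body (75 mm by 190 mm) begins 51 mm behind the grasp point.
Start: joints at [-1.247, 0.321, -0.07, 1.45, 0.023, 1.371, -0.057], TCP at [0.198, 0.619, 0.234] pointing down, gripper open.
Joint ranges: [-2.86, 2.86], [-0.3, 2.09], [-1.38, 1.24], [0.06, 2.45], [-1.56, 4.7], [0.09, 2.05], [-2.69, 2.69]. Speed limits (rad/s): [2.57, 2.57, 3.14, 3.14, 3.14, 3.14, 3.14].

INTERFACE

Orientations are given as a rotation vector (axis times angle).
In Python, from bench import readout, viewer, job, nets, ctrl gives the robot as it stands.
- The arm moves only by the shell command python3 -m creep 'ROWS' [FORCE]. ROWS is JSON, a list of rows, each an object with "linear": the shift along the tool's x, y, z in m, a list of three; "twist": the turn, a rotation vector about the tool's x, y, z in degrees, a list of three; "fingers": the gripper's target within -1 to 1 (shut at 1, half-way at 0, fully open at -1). A call has 1 to 8 rows; each row is the pose to reach, as a shift and turn from the pose commanded when the call began, along the tool's axes at that moment; what a row does not reach only later rows make up. A row lasts 1/12 s, in which the tool goes at most 41.7 mm and 7.16 degrees, less where a joint would pass 70% of its speed; a pose out of reach is approached as far as the arm can. A call with a gripper value outside its range is refused whole. The fingers move at their own pace and stop on an object; FORCE is the grip in N (left out, the last holds). Time passes only in rows, so rows that repeat a pose let the fingers close. It gives the time, the measured TCP pose, the force and the opening at its end, in the units of the state.
- readout.get_state(): the state, without advancing time (a new reading comes with each control period).
- viewer.get_image(name): name is "scene" or "top" or "wrist"; returns (picture, depth): 400x640x3 uint8, red, green, blue; 400x640 float32, m along the optical axis (not along the pixel's ray), 0 where there is no reading.
- viewer.camera_params(name): a dict with "K" (3x3 intrinsics, pixels), "cam_to_world" (4x4, takes a point from camera to world coordinates). Camera axes: x right, y down, z forward; pixel columns grow to the right and rows downward; lengths in m; the calibration is good to about 2 mm. A picture is of the moment at which its call begins: read the wrist's pose just before it. camera_params takes no time and is no camera call; for the wrist camera it gives the pose at the moment of the call.
- job.close_job(): hands the job in, once; it reports no verdict.
Trained networks look in the newest picture that a camera, given by its name, has taken for a name from the list of things; names that differ only in an ending like _2 or _b are one class to them, and where a whole thing is asked for, a point or a joint stands for the part that bears it (a point fixed in the world has none). Each returns a list of dicts, best first, with "conf" (0 to 1); they miss things now and then, are a little off and sometimes report something else, mostly with a low value. They report only what shows in the picture. A call takes as long as a camera call.
- nets.boxes_of(camera, label): "centre" ([x, y, z] in m, in world coordinates, good to about 4 mm: the middle of the surface that is visible of it).
- nets.place_of(camera, label): "centre" ([x, y, z] in m, in world coordinates, good to about 4 mm: a listed point, or the origin of a listed thing).
The state is a dict: "time": time; "joint_positions": joint angles; "qd": joint speeds; "joint_torque": joint torques, N m; "position": TCP position; "tool_rot": TCP orientation; "ft_force": force on the tool from outside, world axes, zero at the start; "torque": the same for the moment, N m; "grip_width": opening from 0.0 (shut) to 1.0 (fully open).
Only numpy, scipy, OpenCV 4.12 (cv2) and the standard library are available. Lean on these libraries where they do the work, as an engineer would, in place of code of your own. Each camera call takes 0.05 s, during which the arm holds its last target.

TASK

Before the cooling hose goes on, test the latch of the blue-banded quick coupler on the black coolant rail: pull its spring sleeve fully back towards the rail, hold it there for a moment, then let go so that its own spring snaps it forward home. Do not work the red- or yellow-banded couplers.

Things in the scene. Friction and masses are not known exactly. Their poses are not given: they have to be found in the camera images.
- feed_grip (a point): On the axis of the blue-banded sleeve, mid-length, 65 mm above the table; moves with it. x points along the level coupler from its open nose to the rail: the way to pull; z up. Sleeve: round, 30 mm across, its plain part from 21 mm nose side to 21 mm rail side of this point, then on the rail side a rim 40 mm across, 6 mm thick. The fixed nose, 25 mm across, ends 35 mm from this point.
- feed_sleeve (a joint): Travel of the blue-banded sleeve in m: 0 home (forward), 0.018 fully back at its stop, towards the rail. A spring drives it home with 4 N there, rising to 12 N fully back; let go, it is home within 0.5 s. Behind the sleeve the coupler ends in a fixed white base 44 mm across, 16 mm long, on the front face of the rail, which is 71 mm from the resting sleeve's middle.
- return_sleeve (a joint): Travel of the red-banded sleeve, a bystander, same mechanism. The three couplers are alike but for the colour of the band and stick out side by side, 120 mm apart and in any order, from the front of a black rail 50 mm deep, 394 mm long and 96 mm high. The noses face the robot, turned up to 20 degrees either way.
- drain_sleeve (a joint): Travel of the yellow-banded sleeve, a bystander, same mechanism. Loose things stand about: an amber bottle and a red-capped jar behind the rail, a spanner at its left end, a small white cap in front of the noses.

How it is judged:
By the outcome, as a careful person would: the job done as asked, in the order asked, and still so for the second after the job is handed in, with the robot touching nothing.
It also fails if it takes over 27 s, if anything falls off the work surface, if the arm or the gripper's body presses on something with over 40 N, if the wrist force passes 120 N, or if a joint passes its speed limit or range.

## Working session

There is one attempt and no reset: what is moved stays moved. The work goes in short steps, Python scripts to look and compute and a shell command to move; the robot and the scene stay as the last step left them, time stands still between calls to the robot, and variables do not carry over. Pictures are saved under pics/ and viewed, and the job is handed in when it is done.

```bash
ls; mkdir -p pics; python3 - <<'E'
from bench import readout, viewer, job, nets, ctrl
import cv2,numpy as np
print(readout.get_state()); print(ctrl.finger_overhang)
for c in ["scene","top"]:
    im,d=viewer.get_image(c); cv2.imwrite(f"pics/{c}1.png",im[:,:,::-1])
    for l in ["feed_grip","return_sleeve","drain_sleeve"]:
        print(c,l,nets.place_of(c,l)[:2])
    print(nets.boxes_of(c,"feed_sleeve")[:2])
E
```

```text
pics
{'time': 0.0, 'joint_positions': array([-1.24689174,  0.32183381, -0.07007179,  1.45168905,  0.02261668,
        1.3708128 , -0.05690012]), 'qd': array([-6.45552804e-04, -6.39456326e-05, -1.36958316e-03, -2.68335337e-04,
       -3.91073787e-05,  5.77579781e-04,  5.63151793e-04]), 'joint_torque': array([-6.80310677e-04, -4.91279054e+01, -4.04174645e-01, -3.12531424e+01,
       -6.38913014e-02,  4.36424604e-02,  1.69667960e-04]), 'position': array([0.19806124, 0.6185166 , 0.23244734]), 'tool_rot': array([-0.97928661,  1.34151904,  0.97721516]), 'ft_force': array([ 1.29662153, -0.24865923,  0.98227784]), 'torque': array([-0.03952946,  0.00796596,  0.00604814]), 'grip_width': 1.0041553900668243}
0.011
scene feed_grip [{'centre': [0.4969, 0.0816, 0.0639], 'conf': 0.78}]Traceback (most recent call last):
  File "<stdin>", line 7, in <module>
ValueError: it knows: feed_grip
```

```bash
python3 - <<'E'
from bench import readout, viewer, job, nets, ctrl
import cv2,numpy as np
im,d=viewer.get_image("top"); cv2.imwrite(f"pics/top1.png",im[:,:,::-1]); np.save("pics/topd.npy",d)
print(nets.place_of("top","feed_grip"))
for l in ["feed_sleeve","return_sleeve","drain_sleeve"]:
    try: print(l,nets.boxes_of("top",l)[:2])
    except Exception as e: print(e)
p=viewer.camera_params("top");print(p)
from scipy.spatial.transform import Rotation as R
s=readout.get_state();print(R.from_rotvec(s["tool_rot"]).as_matrix().round(3),s["time"])
E
```

```text
[{'centre': [0.4982, 0.0755, 0.0613], 'conf': 0.87}]
feed_sleeve [{'centre': [0.5003, 0.0784, 0.0803], 'conf': 0.82}]
return_sleeve [{'centre': [0.4651, 0.189, 0.0777], 'conf': 0.7}]
drain_sleeve [{'centre': [0.5364, -0.0333, 0.0791], 'conf': 0.84}]
{'K': array([[390.69110073,   0.        , 316.9465176 ],
       [  0.        , 390.69110073, 196.52098217],
       [  0.        ,   0.        ,   1.        ]]), 'cam_to_world': array([[ 0.02696933, -0.97933051,  0.20046047,  0.41825503],
       [-0.99963332, -0.02690795,  0.00303135,  0.0275571 ],
       [ 0.00242528, -0.20046872, -0.9796971 ,  0.73197641],
       [ 0.        ,  0.        ,  0.        ,  1.        ]])}
[[-0.    -0.952  0.305]
 [-0.     0.305  0.952]
 [-1.    -0.    -0.   ]] 0.35
```

View pics/scene1.png

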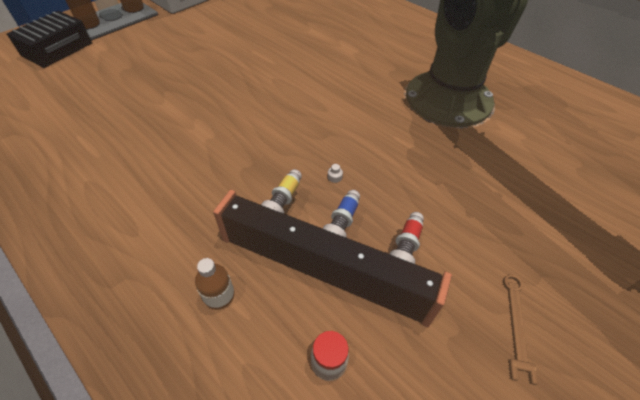

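View pics/top1.png

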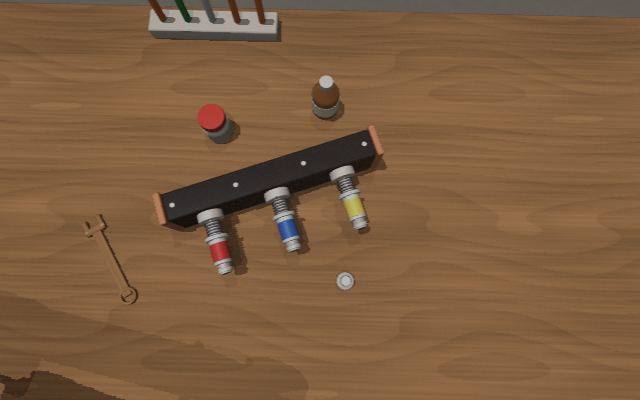

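```bash
python3 - <<'E'
from bench import viewer
import cv2,numpy as np
im=cv2.imread("pics/top1.png"); d=np.load("pics/topd.npy")
p=viewer.camera_params("top");K=p["K"];T=p["cam_to_world"]
v,u=np.mgrid[:400,:640]
P=np.stack([(u-K[0,2])/K[0,0]*d,(v-K[1,2])/K[1,1]*d,d],-1)@T[:3,:3].T+T[:3,3]
ok=(d>0)&(P[...,0]<0.75)&(P[...,0]>0.4)
m=ok&(abs(P[...,2]-.096)<.006)&(im.max(2)<70)
r=cv2.minAreaRect((P[m][:,:2]*1000).astype(np.float32)); print(m.sum(),r)
q=P[m][:,:2];c=q.mean(0);w=np.linalg.svd(q-c,full_matrices=False)[2][0];print("rail dir",w,c,np.degrees(np.arctan2(-w[0],w[1])))
n=np.array([w[1],-w[0]]); n*=np.sign(n[0]); t=np.array([-n[1],n[0]])
print("n",n,"yaw",np.degrees(np.arctan2(n[1],n[0])), "front",((q-c)@n).min(),((q-c)@n).max())
for nm,hue in [("blue",(105,130)),("yellow",(22,35))]:
    h=cv2.cvtColor(im,cv2.COLOR_BGR2HSV)
    b=ok&(h[...,0]>hue[0])&(h[...,0]<hue[1])&(h[...,1]>130)&(h[...,2]>60)&(P[...,2]>.05)
    B=P[b]; s=B[:,:2]@n; a=B[:,:2]@t
    print(nm,b.sum(),B.mean(0),"s",np.percentile(s,[2,50,98]),"t",np.percentile(a,[2,50,98]),B[:,2].max())
g=np.array([.498,.078]); s=P[...,:2]@n; a=P[...,:2]@t
mm=ok&(abs(a-g@t)<.03)&(P[...,2]>.045)
for k in np.arange(-.05,.09,.004):
    z=mm&(abs(s-g@n-k)<.002)
    if z.sum()>3: print(round(k,3),z.sum(),(P[z][:,2].max()).round(4),np.percentile(a[z],[5,50,95]).round(4)-(g@t).round(4), im[z].mean(0).astype(int))
print(g@n,g@t)
E
```

```text
3059 ((586.56689453125, 112.16791534423828), (50.29854202270508, 371.01312255859375), 20.553869247436523)
rail dir [-0.34191335  0.93973148] [0.58617299 0.11250756] 19.993488598832865
n [0.93973148 0.34191335] yaw 19.993488598832865 front -0.02670837995731307 0.023895669458768438
blue 278 [0.49577915 0.07774308 0.07781978] s [0.47876141 0.49241169 0.5063104 ] t [-0.10937258 -0.096588   -0.08307573] 0.08318806510376375
yellow 169 [ 0.53608459 -0.03300723  0.07756282] s [0.4787314  0.49276695 0.50614192] t [-0.22756727 -0.21014923 -0.2021537 ] 0.08346528525357166
-0.038 31 0.0776 [-0.0073  0.0011  0.0101] [108 111 117]
-0.034 34 0.0794 [-0.009   0.0008  0.012 ] [143 150 155]
-0.03 31 0.0788 [-0.0081  0.0016  0.0122] [137 143 150]
-0.026 32 0.0769 [-0.0084  0.0012  0.0105] [135 138 144]
-0.022 43 0.0806 [-0.0103  0.0012  0.0139] [126 131 133]
-0.018 42 0.0814 [-0.0113  0.0008  0.014 ] [148 138 131]
-0.014 40 0.0823 [-0.0119  0.0014  0.0142] [137  82  56]
-0.01 45 0.0821 [-0.0123  0.0007  0.0145] [136  82  56]
-0.006 43 0.0817 [-0.0118  0.0018  0.0147] [135  81  56]
-0.002 41 0.082 [-0.0
[... 569 characters left out ...]
.0129] [89 91 95]
0.042 36 0.079 [-0.0106  0.0009  0.0123] [84 85 89]
0.046 37 0.0796 [-0.0098  0.001   0.0132] [76 78 82]
0.05 38 0.0802 [-0.0098  0.0018  0.0131] [83 84 87]
0.054 87 0.0881 [-0.0166  0.0016  0.0197] [88 93 98]
0.058 60 0.0897 [-0.0179  0.0005  0.0205] [147 153 158]
0.062 57 0.0894 [-0.0175  0.0019  0.0201] [151 157 162]
0.066 59 0.0881 [-0.0183 -0.0002  0.0208] [146 152 157]
0.07 146 0.0906 [-0.0279 -0.0009  0.0283] [37 41 47]
0.074 90 0.0929 [-0.0263  0.0001  0.0272] [39 41 44]
0.078 80 0.0925 [-0.0263  0.0022  0.0274] [43 45 49]
0.082 82 0.0928 [-0.0267 -0.0025  0.0265] [42 43 48]
0.086 82 0.0928 [-0.0272  0.0008  0.026 ] [41 42 47]
0.4946555201494387 -0.09697379226207553
```

Blue is the middle coupler. Top view: blue sleeve around pixel (287,230), red (220,250), yellow (353,208). The depth fit puts its axis at yaw ≈20° and feed_grip at ≈(0.497, 0.079). I'll move above it at the current height.

```bash
cat > h.py <<'E'
import numpy as np,sys
from bench import readout
from scipy.spatial.transform import Rotation as R
def to(x,y,z,yaw=20):
    s=readout.get_state();M=R.from_rotvec(s["tool_rot"]).as_matrix()
    c,w=np.cos(np.radians(yaw)),np.sin(np.radians(yaw))
    G=np.array([[0,-c,-w],[0,-w,c],[-1,0,0]])
    G=np.array([[0,0,0],[0,0,0],[-1,0,0]],float); G[:,2]=[-w,c,0]; G[:,1]=np.cross(G[:,2],G[:,0])
    print("t",s["time"],"pos",s["position"].round(4),"shift mm",(M.T@(np.array([x,y,z])-s["position"])*1000).round(1),
     "twist",np.degrees(R.from_matrix(M.T@G).as_rotvec()).round(2),"F",s["ft_force"].round(1),"w",round(s["grip_width"],3))
if __name__=="__main__": to(*map(float,sys.argv[1:]))
E
python3 h.py .505 .082 .17
python3 -m creep '[{"linear":[0,-0.456,-0.417],"twist":[-37.8,0,0],"fingers":-1},{"linear":[0,-0.456,-0.417],"twist":[-37.8,0,0],"fingers":-1},{"linear":[0,-0.456,-0.417],"twist":[-37.8,0,0],"fingers":-1},{"linear":[0,-0.456,-0.417],"twist":[-37.8,0,0],"fingers":-1},{"linear":[0,-0.456,-0.417],"twist":[-37.8,0,0],"fingers":-1},{"linear":[0,-0.456,-0.417],"twist":[-37.8,0,0],"fingers":-1},{"linear":[0,-0.456,-0.417],"twist":[-37.8,0,0],"fingers":-1},{"linear":[0,-0.456,-0.417],"twist":[-37.8,0,0],"fingers":-1}]' 30
python3 h.py .505 .082 .17
```

```text
t 0.35 pos [0.1981 0.6189 0.2333] shift mm [  63.5 -455.9 -417.8] twist [-3.775e+01 -2.000e-02 -1.000e-02] F [ 0.1 -0.8 -0.3] w 1.005
time: 1.02
position: [0.3626, 0.3317, 0.2339]
tool_rot: [-1.462, 1.022, 1.462]
ft_force: [1.4, -0.1, 0.4]
grip_width: 1.001
t 1.0167 pos [0.3626 0.3317 0.2339] shift mm [  63.8  -48.1 -283.4] twist [0.07 0.03 0.05] F [ 1.4 -0.1  0.4] w 1.001
```

```bash

python3 -m creep '[{"linear":[0.04,-0.048,-0.283],"twist":[0,0,0],"fingers":-1},{"linear":[0.04,-0.048,-0.283],"twist":[0,0,0],"fingers":-1},{"linear":[0.04,-0.048,-0.283],"twist":[0,0,0],"fingers":-1},{"linear":[0.04,-0.048,-0.283],"twist":[0,0,0],"fingers":-1},{"linear":[0.04,-0.048,-0.283],"twist":[0,0,0],"fingers":-1},{"linear":[0.04,-0.048,-0.283],"twist":[0,0,0],"fingers":-1},{"linear":[0.04,-0.048,-0.283],"twist":[0,0,0],"fingers":-1},{"linear":[0.04,-0.048,-0.283],"twist":[0,0,0],"fingers":-1}]'
python3 -m creep '[{"linear":[0,0,0],"twist":[0,0,0],"fingers":-1},{"linear":[0,0,0],"twist":[0,0,0],"fingers":-1}]'
python3 h.py .505 .082 .13
python3 - <<'E'
from bench import viewer,nets
import cv2
im,d=viewer.get_image("wrist"); cv2.imwrite("pics/w1.png",im[:,:,::-1])
print(nets.place_of("wrist","feed_grip"))
E
```

```text
time: 1.68
position: [0.5067, 0.0748, 0.1931]
tool_rot: [-1.458, 1.033, 1.451]
ft_force: [0.0, -0.5, 0.1]
grip_width: 0.999
time: 1.85
position: [0.5038, 0.0847, 0.1936]
tool_rot: [-1.461, 1.023, 1.463]
ft_force: [0.2, 0.1, 0.5]
grip_width: 0.996
t 1.85 pos [0.5038 0.0847 0.1936] shift mm [63.6 -0.2 -3. ] twist [ 0.04  0.04 -0.01] F [0.2 0.1 0.5] w 0.996
[{'centre': [0.4969, 0.0765, 0.0637], 'conf': 0.61}]
```

View pics/w1.png

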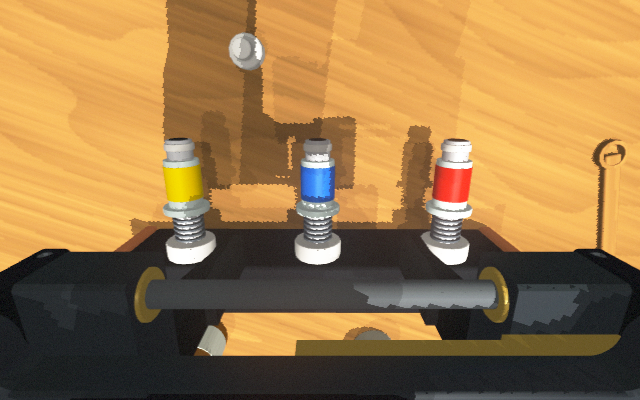

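The wrist view shows blue (column 317) centred between the jaws with its axis vertical, so the yaw is right. Yellow is to the left (183) and red to the right (452). Descending next.

```bash

python3 -m creep '[{"linear":[0.03,0,-0.003],"twist":[0,0,0],"fingers":-1},{"linear":[0.06,0,-0.003],"twist":[0,0,0],"fingers":-1},{"linear":[0.085,0,-0.003],"twist":[0,0,0],"fingers":-1},{"linear":[0.105,0,-0.003],"twist":[0,0,0],"fingers":-1},{"linear":[0.12,0,-0.003],"twist":[0,0,0],"fingers":-1},{"linear":[0.13,0,-0.003],"twist":[0,0,0],"fingers":-1},{"linear":[0.136,0,-0.003],"twist":[0,0,0],"fingers":-1},{"linear":[0.136,0,-0.003],"twist":[0,0,0],"fingers":-1}]'
python3 h.py .505 .082 .057
python3 - <<'E'
from bench import viewer,nets
import cv2
im,d=viewer.get_image("wrist"); cv2.imwrite("pics/w2.png",im[:,:,::-1])
E
```

```text
time: 2.62
position: [0.5043, 0.0822, 0.0568]
tool_rot: [-1.463, 1.023, 1.465]
ft_force: [-0.3, 0.8, 0.3]
grip_width: 0.998
t 2.6167 pos [0.5043 0.0822 0.0568] shift mm [-0.2 -0.6 -0.4] twist [ 0.15  0.02 -0.08] F [-0.3  0.8  0.3] w 0.998
```

View pics/w2.png

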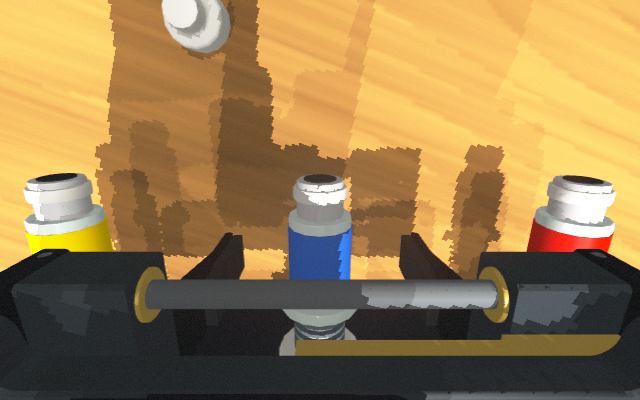

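The fingers (columns ≈230 and ≈415) straddle the blue sleeve (≈320) and stay clear of the neighbours. Closing.

```bash

python3 -m creep '[{"linear":[0,0,0],"twist":[0,0,0],"fingers":1},{"linear":[0,0,0],"twist":[0,0,0],"fingers":1},{"linear":[0,0,0],"twist":[0,0,0],"fingers":1},{"linear":[0,0,0],"twist":[0,0,0],"fingers":1},{"linear":[0,0,0],"twist":[0,0,0],"fingers":1},{"linear":[0,0,0],"twist":[0,0,0],"fingers":1},{"linear":[0,0,0],"twist":[0,0,0],"fingers":1},{"linear":[0,0,0],"twist":[0,0,0],"fingers":1}]' 35
python3 h.py .505 .082 .057
python3 - <<'E'
from bench import viewer,nets
import cv2
im,d=viewer.get_image("wrist"); cv2.imwrite("pics/w3.png",im[:,:,::-1])
E
```

```text
time: 3.33
position: [0.5051, 0.0813, 0.0576]
tool_rot: [-1.462, 1.023, 1.462]
ft_force: [0.8, -0.2, 0.9]
grip_width: 0.478
t 3.3333 pos [0.5051 0.0813 0.0576] shift mm [ 0.6 -0.2  0.6] twist [0.05 0.   0.01] F [ 0.8 -0.2  0.9] w 0.478
```

View pics/w3.png

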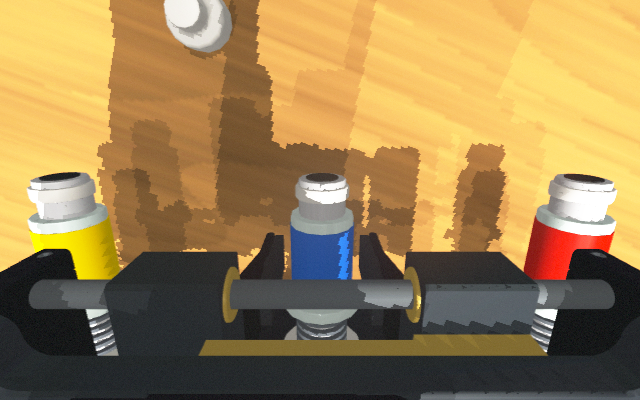

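```bash

python3 -m creep '[{"linear":[0,0,0],"twist":[0,0,0],"fingers":1},{"linear":[0,0,0],"twist":[0,0,0],"fingers":1},{"linear":[0,0,0],"twist":[0,0,0],"fingers":1},{"linear":[0,0,0],"twist":[0,0,0],"fingers":1},{"linear":[0,0,0],"twist":[0,0,0],"fingers":1}]' 35
python3 h.py .505 .082 .057
```

```text
time: 3.8
position: [0.505, 0.0814, 0.0576]
tool_rot: [-1.462, 1.023, 1.462]
ft_force: [-0.7, 0.3, -0.8]
grip_width: 0.334
t 3.8 pos [0.505  0.0814 0.0576] shift mm [ 0.6 -0.2  0.6] twist [0.05 0.   0.  ] F [-0.7  0.3 -0.8] w 0.334
```

Opening is 29 mm, which matches the 30 mm sleeve. The pull is along tool −y.

```bash

python3 -m creep '[{"linear":[0,-0.003,0],"twist":[0,0,0],"fingers":1},{"linear":[0,-0.006,0],"twist":[0,0,0],"fingers":1},{"linear":[0,-0.009,0],"twist":[0,0,0],"fingers":1},{"linear":[0,-0.012,0],"twist":[0,0,0],"fingers":1},{"linear":[0,-0.015,0],"twist":[0,0,0],"fingers":1},{"linear":[0,-0.016,0],"twist":[0,0,0],"fingers":1},{"linear":[0,-0.016,0],"twist":[0,0,0],"fingers":1}]' 45
python3 h.py .505 .082 .057
python3 - <<'E'
from bench import viewer,nets
import cv2
im,d=viewer.get_image("wrist"); cv2.imwrite("pics/w4.png",im[:,:,::-1])
E
```

```text
time: 4.38
position: [0.5175, 0.0859, 0.0575]
tool_rot: [-1.459, 1.028, 1.467]
ft_force: [-9.2, -2.4, 10.6]
grip_width: 0.332
t 4.3833 pos [0.5175 0.0859 0.0575] shift mm [ 0.5 13.1  0.6] twist [ 0.04  0.06 -0.39] F [-9.2 -2.4 10.6] w 0.332
```

View pics/w4.png

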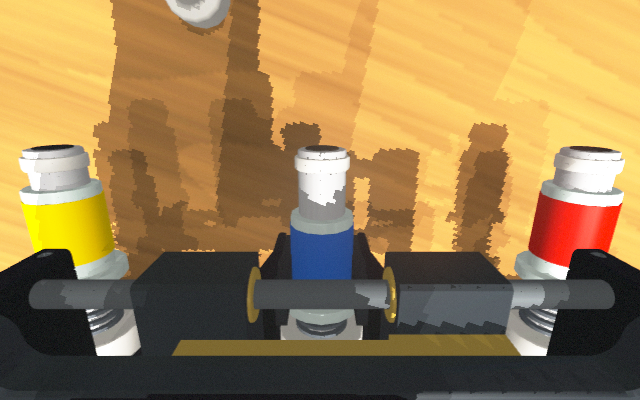

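The blue sleeve moved with the jaws, about 13 mm so far with a 2.7 mm lag. The nose is now more exposed (rows 150–215). Continuing to the stop.

```bash

python3 -m creep '[{"linear":[0,-0.002,0],"twist":[0,0,0],"fingers":1},{"linear":[0,-0.004,0],"twist":[0,0,0],"fingers":1},{"linear":[0,-0.006,0],"twist":[0,0,0],"fingers":1},{"linear":[0,-0.007,0],"twist":[0,0,0],"fingers":1},{"linear":[0,-0.007,0],"twist":[0,0,0],"fingers":1}]' 45
python3 h.py .505 .0814 .057
python3 -m creep '[{"linear":[0,-0.001,0],"twist":[0,0,0],"fingers":1},{"linear":[0,-0.002,0],"twist":[0,0,0],"fingers":1},{"linear":[0,-0.002,0],"twist":[0,0,0],"fingers":1}]' 45
python3 h.py .505 .0814 .057
```

```text
time: 4.85
position: [0.522, 0.0876, 0.0574]
tool_rot: [-1.457, 1.032, 1.471]
ft_force: [-15.6, -4.1, 14.9]
grip_width: 0.333
t 4.85 pos [0.522  0.0876 0.0574] shift mm [ 0.6 18.   0. ] twist [ 0.02  0.1  -0.66] F [-15.6  -4.1  14.9] w 0.333
time: 5.1
position: [0.522, 0.0876, 0.0573]
tool_rot: [-1.455, 1.035, 1.474]
ft_force: [-19.6, -5.8, 19.7]
grip_width: 0.329
t 5.1 pos [0.522  0.0876 0.0573] shift mm [ 0.6 18.1  0. ] twist [ 0.01  0.14 -0.9 ] F [-19.6  -5.8  19.7] w 0.329
```

The travel has stopped at 18.1 mm while the force keeps rising, so the sleeve is at its stop. Holding there and checking the picture.

```bash

python3 -m creep '[{"linear":[0,0,0],"twist":[0,0,0],"fingers":1},{"linear":[0,0,0],"twist":[0,0,0],"fingers":1},{"linear":[0,0,0],"twist":[0,0,0],"fingers":1},{"linear":[0,0,0],"twist":[0,0,0],"fingers":1},{"linear":[0,0,0],"twist":[0,0,0],"fingers":1},{"linear":[0,0,0],"twist":[0,0,0],"fingers":1},{"linear":[0,0,0],"twist":[0,0,0],"fingers":1},{"linear":[0,0,0],"twist":[0,0,0],"fingers":1}]' 45
python3 h.py .505 .0814 .057
python3 - <<'E'
from bench import viewer,nets
import cv2
im,d=viewer.get_image("wrist"); cv2.imwrite("pics/w5.png",im[:,:,::-1])
E
```

```text
time: 5.77
position: [0.522, 0.0876, 0.0573]
tool_rot: [-1.455, 1.035, 1.474]
ft_force: [-18.8, -5.7, 19.3]
grip_width: 0.336
t 5.7667 pos [0.522  0.0876 0.0573] shift mm [ 0.6 18.1  0. ] twist [ 0.01  0.14 -0.88] F [-18.8  -5.7  19.3] w 0.336
```

View pics/w5.png

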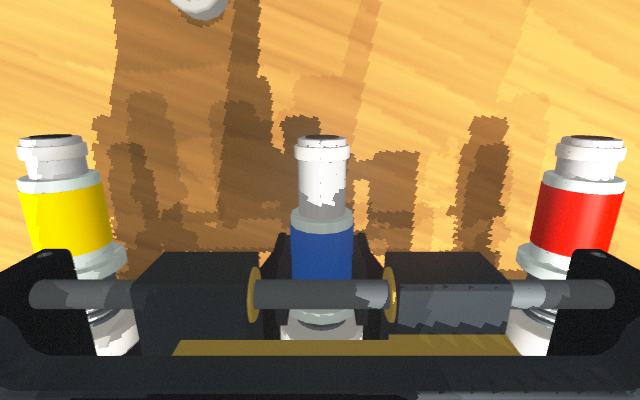

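```bash

python3 -m creep '[{"linear":[0,0,0],"twist":[0,0,0],"fingers":-1},{"linear":[0,0,0],"twist":[0,0,0],"fingers":-1},{"linear":[0,0,0],"twist":[0,0,0],"fingers":-1},{"linear":[0,0,0],"twist":[0,0,0],"fingers":-1},{"linear":[0,0,0],"twist":[0,0,0],"fingers":-1},{"linear":[0,0,0],"twist":[0,0,0],"fingers":-1},{"linear":[0,0,0],"twist":[0,0,0],"fingers":-1},{"linear":[0,0,0],"twist":[0,0,0],"fingers":-1}]'
python3 -m creep '[{"linear":[0,0,0],"twist":[0,0,0],"fingers":-1},{"linear":[0,0,0],"twist":[0,0,0],"fingers":-1},{"linear":[0,0,0],"twist":[0,0,0],"fingers":-1},{"linear":[0,0,0],"twist":[0,0,0],"fingers":-1}]'
python3 h.py .505 .0814 .057
python3 - <<'E'
from bench import viewer,nets
import cv2
im,d=viewer.get_image("wrist"); cv2.imwrite("pics/w6.png",im[:,:,::-1])
E
```

```text
time: 6.48
position: [0.5292, 0.0898, 0.0579]
tool_rot: [-1.463, 1.022, 1.461]
ft_force: [0.7, -0.4, 0.1]
grip_width: 0.855
time: 6.82
position: [0.5286, 0.0899, 0.0576]
tool_rot: [-1.462, 1.023, 1.462]
ft_force: [-0.3, -0.9, -0.1]
grip_width: 0.993
t 6.8167 pos [0.5286 0.0899 0.0576] shift mm [ 0.6 25.1  0.1] twist [ 0.05 -0.    0.01] F [-0.3 -0.9 -0.1] w 0.993
```

View pics/w6.png

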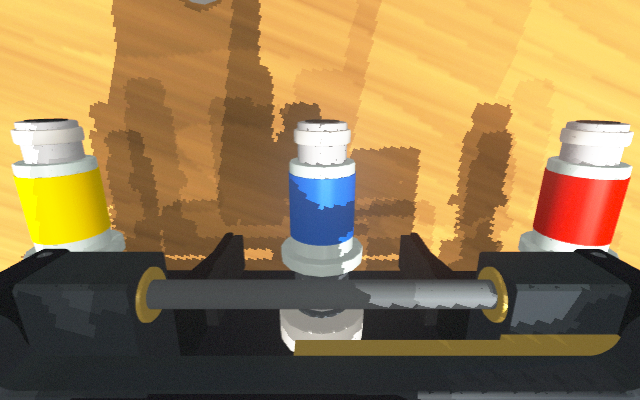

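The blue sleeve has snapped home: its front edge is at row ≈165, level with yellow and red. Retreating up and checking.

```bash

python3 -m creep '[{"linear":[-0.02,0,0],"twist":[0,0,0],"fingers":-1},{"linear":[-0.05,0,0],"twist":[0,0,0],"fingers":-1},{"linear":[-0.08,0,0],"twist":[0,0,0],"fingers":-1},{"linear":[-0.11,0,0],"twist":[0,0,0],"fingers":-1},{"linear":[-0.13,0,0],"twist":[0,0,0],"fingers":-1},{"linear":[-0.14,0,0],"twist":[0,0,0],"fingers":-1},{"linear":[-0.14,0,0],"twist":[0,0,0],"fingers":-1},{"linear":[-0.14,0,0],"twist":[0,0,0],"fingers":-1}]'
python3 - <<'E'
from bench import viewer,nets
import cv2
im,d=viewer.get_image("wrist"); cv2.imwrite("pics/w7.png",im[:,:,::-1])
for l in ["feed_sleeve","return_sleeve","drain_sleeve"]: print(l,nets.boxes_of("wrist",l)[:1])
E
```

```text
time: 7.53
position: [0.5283, 0.0899, 0.197]
tool_rot: [-1.462, 1.023, 1.463]
ft_force: [0.2, -0.0, -1.4]
grip_width: 1.0
feed_sleeve [{'centre': [0.5021, 0.0758, 0.0792], 'conf': 0.81}]
return_sleeve [{'centre': [0.4611, 0.1879, 0.0741], 'conf': 0.65}]
drain_sleeve []
```

View pics/w7.png

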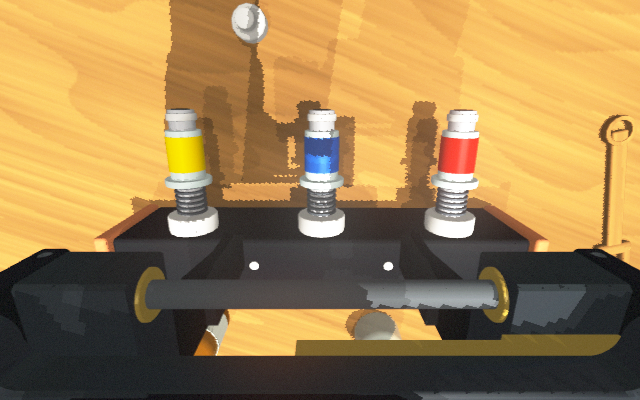

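All three sleeves sit alike at home (rims at row ≈182), and the gripper is clear of everything. Handing in.

```bash
python3 -c "
from bench import job; print(job.close_job())"
```

```text
the job is handed in; nothing more can be done
None
```

I tested the blue-banded coupler's latch and it worked. I gripped the sleeve (opening about 29 mm), pulled it 18.1 mm back to its stop, held it about 0.8 s, and opened the jaws. The sleeve snapped home on its own spring, and I raised the arm clear and handed in at about 7.7 s.

- **At the stop:** the sleeve stopped moving while the wrist force rose to about 28 N in total, well under the 120 N limit. In the pictures it did not slip in the jaws.
- **After release:** the wrist picture shows the blue sleeve home, with its rim level with the red and yellow ones, which I did not touch. The network put the blue sleeve within about 3 mm of its starting position.
- **Checks that failed or disagreed:** in that last picture the network did not report the yellow sleeve, though it is plainly visible at home. It put the red one about 4 mm from its first reading, about the network's own error.

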